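Set the load collar of a lapping jig to 6

TASK

Stand the lapping jig in the steel setting cradle, turn its numbered collar there until 6 clicks in at the index line, then lift the jig out and set it down without letting it drop, upright and still on 6, in the middle of the glass plate. Leave the dish, the weight and the hex key where they lie.

Things in the scene. Friction and masses are not known exactly. Their poses are not given: they have to be found in the camera images.
- jig: lapping jig, loose, about 0.4 kg, aluminium and steel. Foot plate 100 (x) x 80 (y) x 16 mm; on it the numbered round collar; on top a dark lifting stud. Origin: on the vertical axis, at the underside of the foot, foot centred on it; z up, -x to the index block. Sizes of its upper parts: see its points
- jig_stud (a point): middle of the jig's lifting stud, on the axis, 62.5 mm above the foot's underside. Stud: 24 mm long (jig x), 16 mm thick (jig y), from 51 to 74 mm above the underside. It is one with the foot and does not turn with the collar: carry the jig by it, fingers closing along the jig's y; the collar's top is right below it, at 50 mm
- jig_index (a point): the black index line on a small steel block (10 x 12 mm, its top 23.5 mm above the underside) at the -x edge of the jig's foot; the number that stands against it is the one that is set; higher numbers lie clockwise from it seen from above, 0.3 rad (17 degrees) apart
- collar_grip (a point): middle of the knurled grip of the collar, on the axis, 38 mm above the foot's underside; grip 40 mm diameter, from 23 to 50 mm above the underside, may be taken across any diameter. Below it, from 19 to 23 mm, the collar's flat skirt, 72 mm diameter, carries the black numbers. Turns with the collar
- jig_collar (a joint): angle of the collar, rad. Number n is set at 0.3 n, n = 0 to 8 (6 at 1.8), stops just past 0 and 8; it starts at 1 to 4 and grows anticlockwise seen from above. A spring ball clicks in at each number and pulls in from about 0.1 rad. Turning takes about 0.15 N m, which the foot's friction on a bare top may not hold: hence the cradle
- cradle: setting cradle, a dark steel plate 133 (along x) x 99 (along y) mm, fixed on the worktop, with eight low lugs at its four corners that form a pocket of 105 (x) x 85 (y) mm for the jig's foot; lug tops 14 mm above the worktop, pocket floor 6 mm above it. The foot may stand in it either way round. Origin: centre of the underside, z up
- cradle_floor (a point): centre of the cradle's pocket floor, 6 mm above the worktop; axes as the cradle's
- glass_plate: glass lapping plate 170 x 170 mm, fixed on the worktop, top 12 mm above it. Origin: centre of the underside, z up
- glass_top (a point): centre of the glass plate's top face
- petri_dish: bystander: round clear dish, 67 mm diameter, 17 mm high; origin at the centre of its underside
- steel_weight: bystander: round steel weight, 42 mm diameter, 24 mm high; origin at the centre of its underside
- hex_key: bystander: hex key 30 x 92 x 6 mm lying flat; origin at the centre of its underside
There are look-alikes about, which are no part of the job. Of the things that look like the jig, the largest one is meant.

How it is judged:
By the outcome, as a careful person would: the job done as asked, in the order asked, and still so for the second after the job is handed in, with the robot touching nothing.
It also fails if it takes over 59 s, if anything falls off the work surface, if the arm or the gripper's body presses on something with over 40 N, if the wrist force passes 120 N, or if a joint passes its speed limit or range.

ROBOT

A 7-joint arm with a two-finger parallel gripper is mounted at the origin on a cart in front of the work surface, level with it; the furniture and walls round the work are solid. World frame = base frame: x ahead of the robot, y to its left, z up, the work surface at z = 0. Lengths are in m, angles in rad, forces in N, time in s.
With the tool pointing down it reaches from about 0.4 to 0.85 m from the base axis. Payload 10.4 kg.
Tool frame: the origin (TCP) lies midway between the tips of the shut fingers; the grasp point (between the pads) lies 19 mm behind it (r.grasp_offset is the distance from the TCP to the grasp point, in m); x points along the fingers, y is the direction in which the jaws open and shut, and the axes are right-handed (so a half turn about x gives the same grasp; the last joint's range is limited). The gripper opens to 87 mm and grips with 3 to 60 N. Pads are 19 mm wide; open, the fingers measure 117 mm over their backs; the gripper's body (75 mm by 190 mm) begins 51 mm behind the grasp point.
Start: joints at [-1.128, 0.332, -0.065, 1.46, 0.022, 1.35, -0.088], TCP at [0.281, 0.558, 0.223] pointing down, gripper open.
Joint ranges: [-2.6, 2.6], [-0.5, 2.12], [-1.47, 1.34], [0.16, 2.42], [-1.27, 4.41], [0.06, 2.06], [-2.6, 2.6]. Speed limits (rad/s): [2.22, 2.22, 2.79, 2.79, 3.14, 3.14, 3.14].

INTERFACE

Orientations are given as a unit quaternion [x, y, z, w].
In Python, from bench import r, vision, close_job gives the robot as it stands. The module is installed in compiled form; this text tells all that it offers.
- The arm moves only by the shell command python3 -m pendant 'ROWS' [OPENING] [FORCE]. ROWS is text: rows parted by semicolons, each of 6 numbers parted by spaces: the shift along the tool's x, y, z in units of 0.25 m (1.0 is 0.25 m), then the turn, a rotation vector about the tool's x, y, z in units of 1.5 rad (1.0 is 1.5 rad). A call has 1 to 8 rows; each row is the pose to reach, as a shift and turn from the pose commanded when the call began, along the tool's axes at that moment; what a row does not reach only later rows make up. A row lasts 1/10 s, in which the tool goes at most 50 mm and 8.59 degrees, less where a joint would pass 70% of its speed; a pose out of reach is approached as far as the arm can. A call with a number of a shift or a turn outside -1 to 1 is refused whole. A call with a gripper value outside its range is refused whole. OPENING is the gripper command: -1 is shut, 1 is fully open, values between are in proportion, set as the call begins (- or left out, the last holds). The fingers move at their own pace and stop on an object; FORCE is the grip in N (left out, the last holds). Time passes only in rows, so rows that repeat a pose let the fingers close. It gives the time, the measured TCP pose, the force and the opening at its end, in the units of the state.
- r.read_state(): the state, without advancing time (a new reading comes with each control period).
- vision.camera(name): name is "scene" or "top"; returns (picture, depth): 420x560x3 uint8, blue, green, red; 420x560 float32, m along the optical axis (not along the pixel's ray), 0 where there is no reading.
- vision.get_calibration(name): a dict with "camera_matrix" (3x3 intrinsics, pixels), "k1" (the pictures are not rectified: a ray, as slopes to the right and down, at radius r is drawn at 1 + k1 r^2 times it, then the intrinsics apply), "rvec" (rotation vector, rad) and "tvec" (3), from world to camera coordinates, as OpenCV has them. Camera axes: x right, y down, z forward; pixel columns grow to the right and rows downward; lengths in m; the calibration is good to about 2 mm. A picture is of the moment at which its call begins. get_calibration takes no time and is no camera call.
- close_job(): hands the job in, once; it reports no verdict.
The state is a dict: "time": time; "joint_positions": joint angles; "joint_vel": joint speeds; "joint_torque": joint torques, N m; "ee_pos": TCP position; "eef_rot": TCP orientation; "ft_force": force on the tool from outside, world axes, zero at the start; "torque": the same for the moment, N m; "width": finger opening in m.
Only numpy, scipy, OpenCV 4.12 (cv2) and the standard library are available. Lean on these libraries where they do the work, as an engineer would, in place of code of your own. Each camera call takes 0.05 s, during which the arm holds its last target. There are 200 camera calls.

## Working session

There is one attempt and no reset: what is moved stays moved. The work goes in short steps, Python scripts to look and compute and a shell command to move; the robot and the scene stay as the last step left them, time stands still between calls to the robot, and variables do not carry over. Pictures are saved under pics/ and viewed, about 8 in all and at most 12, crops included, and the job is handed in when it is done.

```bash
mkdir -p pics; cat > h.py <<'E'
import numpy as np, cv2
from bench import r, vision
from scipy.spatial.transform import Rotation as R
def cal(n):
    c=vision.get_calibration(n); K=np.array(c["camera_matrix"],float); k=float(c["k1"])
    Rm=cv2.Rodrigues(np.array(c["rvec"],float))[0]; t=np.array(c["tvec"],float).ravel()
    return K,np.array([k,0,0,0,0.]),Rm,t
def ray(n,u,v):
    K,d,Rm,t=cal(n)
    p=cv2.undistortPoints(np.array([[[u,v]]],float),K,d)[0,0]
    return -Rm.T@t, Rm.T@np.array([p[0],p[1],1.])
def at_z(n,u,v,z):
    o,w=ray(n,u,v); return o+w*(z-o[2])/w[2]
def at_d(n,u,v,d):
    o,w=ray(n,u,v); return o+w*d
def proj(n,P):
    K,d,Rm,t=cal(n); return cv2.projectPoints(np.array([P],float),cv2.Rodrigues(Rm)[0],t,K,d)[0].ravel()
def snap(n,tag):
    im,dp=vision.camera(n); cv2.imwrite(f"pics/{tag}.png",im); np.save(f"pics/{tag}.npy",dp); return im,dp
def crop(im,x0,y0,x1,y1,s,tag):
    cv2.imwrite(f"pics/{tag}.png",cv2.resize(im[y0:y1,x0:x1],None,fx=s,fy=s,interpolation=cv2.INTER_CUBIC))
def rows(target,rot=None):
    "shift/turn from current measured pose to target world TCP, in move units"
    s=r.read_state(); q=R.from_quat(s["eef_rot"]); 
    print("shift",np.round(q.inv().apply(np.array(target)-s["ee_pos"])/.25,4), "turn",None if rot is None else np.round((q.inv()*rot).as_rotvec()/1.5,4))
E
python3 - <<'E'
from h import *
snap("top","top0");snap("scene","sc0")
s=r.read_state();print(s["time"],s["ee_pos"],R.from_quat(s["eef_rot"]).as_matrix().round(3),s["width"],r.grasp_offset)
E
```

```text
0.1 [0.28055122 0.55808872 0.22183417] [[-0.001  0.449  0.893]
 [-0.001  0.893 -0.449]
 [-1.    -0.001  0.   ]] 0.08724531591104957 0.0187
```

View pics/top0.png

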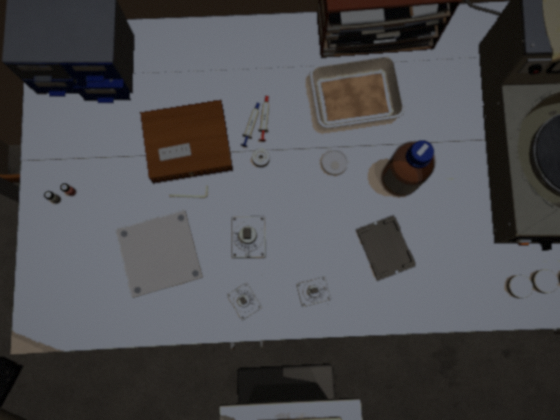

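View pics/sc0.png

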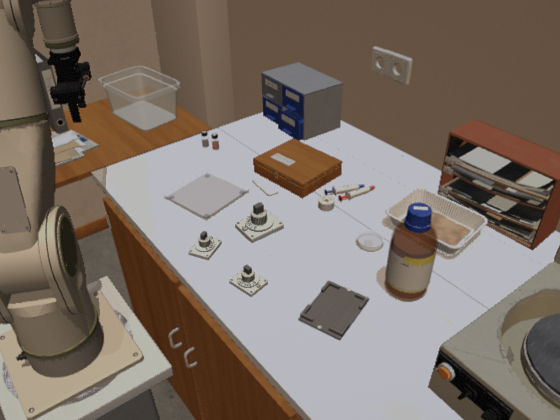

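Three things look like the jig in the top view: (248,237), (244,301) and (314,291). The first is the largest, so I take that one. The cradle is at (385,248), the glass at (160,254), the dish at (334,162), the weight at (261,158) and the hex key at (188,195). Next is a close crop of the jig and cradle.

```bash
python3 - <<'E'
from h import *
im=cv2.imread("pics/top0.png"); d=np.load("pics/top0.npy")
a=cv2.resize(im[205:270,215:280],(520,520),interpolation=cv2.INTER_CUBIC)
cv2.imwrite("pics/jig0.png",a)
b=cv2.resize(im[205:290,345:425],(480,510),interpolation=cv2.INTER_CUBIC)
c=cv2.resize(im[205:305,110:210],(400,400),interpolation=cv2.INTER_CUBIC)
cv2.imwrite("pics/jig0.png",cv2.convertScaleAbs(a,alpha=1.3))
canvas=np.zeros((510,880,3),np.uint8);canvas[:,:480]=b;canvas[:400,480:]=c
cv2.imwrite("pics/cr0.png",cv2.convertScaleAbs(canvas,alpha=1.5))
o,_=ray("top",280,210);print("cam",o, cal("top")[0][0,0])
o,_=ray("scene",280,210);print("cam",o)
for n,u,v in [("jig",248,237),("studtop",247,233),("cr",385,248),("gl",160,254),("table",300,220)]:
    print(n,at_d("top",u,v,d[v,u]).round(4))
E
```

```text
cam [0.31772381 0.01928126 1.27224714] 534.1775104355253
cam [-0.03835873 -0.75916006  0.80074906]
jig [0.5174 0.0775 0.0727]
studtop [0.5267 0.0795 0.0729]
cr [ 0.4866 -0.2438  0.0088]
gl [0.497  0.2903 0.01  ]
table [ 0.5646 -0.0463  0.004 ]
```

View pics/jig0.png

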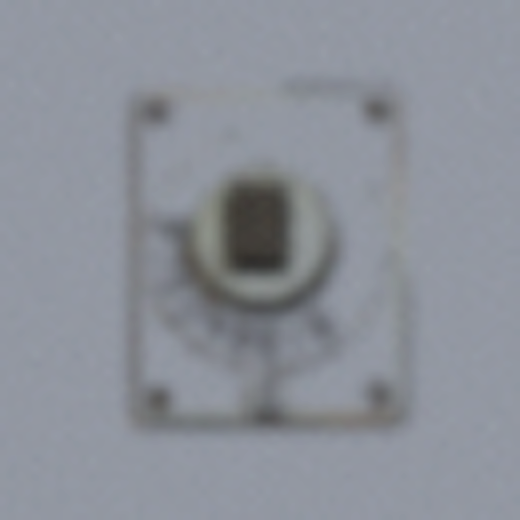

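View pics/cr0.png

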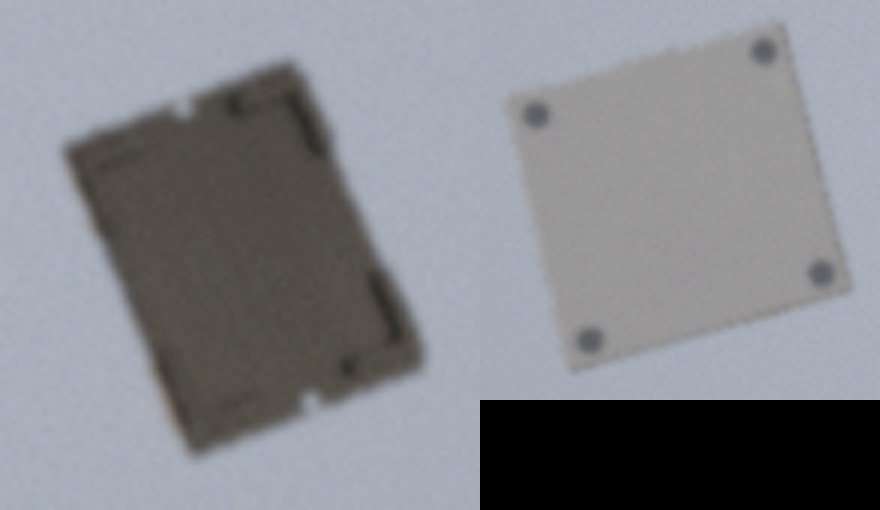

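```bash
cat > fit.py <<'E'
from h import *
from scipy.optimize import minimize
def box(x,y,yaw,L,W,H,z0=0):
    c=np.array([[a*L/2,b*W/2] for a in(-1,1) for b in(-1,1)])@np.array([[np.cos(yaw),np.sin(yaw)],[-np.sin(yaw),np.cos(yaw)]])+[x,y]
    return np.array([[*p,z] for p in c for z in(z0,z0+H)])
def hullfit(cam,mask,roi,p0,L,W,H,S=8):
    x0,y0,x1,y1=roi
    c=max(cv2.findContours(mask,cv2.RETR_EXTERNAL,cv2.CHAIN_APPROX_NONE)[0],key=cv2.contourArea)
    M=np.zeros_like(mask);cv2.fillPoly(M,[cv2.convexHull(c)],1)
    K,d,Rm,t=cal(cam);rv=cv2.Rodrigues(Rm)[0]
    def f(p):
        q=cv2.projectPoints(box(p[0],p[1],p[2]*10,L,W,H),rv,t,K,d)[0].reshape(-1,2)
        q=((q-[x0,y0]+.5)*S-.5)
        m=np.zeros_like(M);cv2.fillConvexPoly(m,cv2.convexHull((q*16).round().astype(np.int32)),1,shift=4)
        return (m!=M).sum()/M.sum()
    s=minimize(f,[p0[0],p0[1],p0[2]/10],method="Nelder-Mead",options=dict(initial_simplex=np.array([p0[0],p0[1],p0[2]/10])+np.array([[0,0,0],[.01,0,0],[0,.01,0],[0,0,.01]]),xatol=1e-5,fatol=1e-5))
    return np.r_[s.x[:2],s.x[2]*10,s.fun].round(4)
def up(im,roi,S=8): x0,y0,x1,y1=roi; return cv2.resize(im[y0:y1,x0:x1],None,fx=S,fy=S,interpolation=cv2.INTER_CUBIC)
E
python3 - <<'E'
from fit import *
for cam,f,roi in(("top","top0",(345,205,425,290)),("scene","sc0",(290,270,380,345))):
    g=cv2.cvtColor(up(cv2.imread(f"pics/{f}.png"),roi),cv2.COLOR_BGR2GRAY)
    th,m=cv2.threshold(g,0,1,cv2.THRESH_BINARY_INV+cv2.THRESH_OTSU)
    print(cam,th,hullfit(cam,m,roi,(.49,-.244,.4),.133,.099,.014))
def corners(n,P,x0,y0,S,z):
    Q=np.array([at_z("top",x0-.5+(u+.5)/S,y0-.5+(v+.5)/S,z)[:2] for u,v in P])
    e=[Q[1]-Q[0],Q[2]-Q[1],Q[2]-Q[3],Q[3]-Q[0]]
    print(n,Q.mean(0).round(4),"sides",[round(float(np.linalg.norm(i)),4) for i in e],"dirs",[round(float(np.degrees(np.arctan2(i[1],i[0]))),1) for i in e])
corners("jig",[(133,97),(400,95),(406,415),(135,417)],215,205,8,.016)
corners("glass",[(25,97),(303,22),(372,290),(90,372)],110,205,4,.012)
corners("stud",[(228,182),(287,182),(287,268),(228,268)],215,205,8,.074)
print("indexline",at_z("top",215-.5+267/8,205-.5+405/8,.0235).round(4))
im=cv2.imread("pics/sc0.png");crop(im,225,195,295,245,10,"jig0s")
E
```

```text
top 83.0 [ 0.4888 -0.2448  0.3187  0.017 ]
scene 136.0 [ 0.4889 -0.2462  0.3254  0.067 ]
jig [0.5283 0.0799] sides [0.0801, 0.0965, 0.08, 0.0964] dirs [-92.2, 178.7, -92.3, 178.7]
glass [0.4994 0.2918] sides [0.1697, 0.1675, 0.1684, 0.1691] dirs [-77.0, -166.7, -76.5, -166.3]
stud [0.5273 0.08  ] sides [0.0168, 0.0248, 0.0167, 0.0248] dirs [-92.7, 177.9, -92.7, 178.1]
indexline [0.4826 0.0817 0.0235]
```

View pics/jig0s.png

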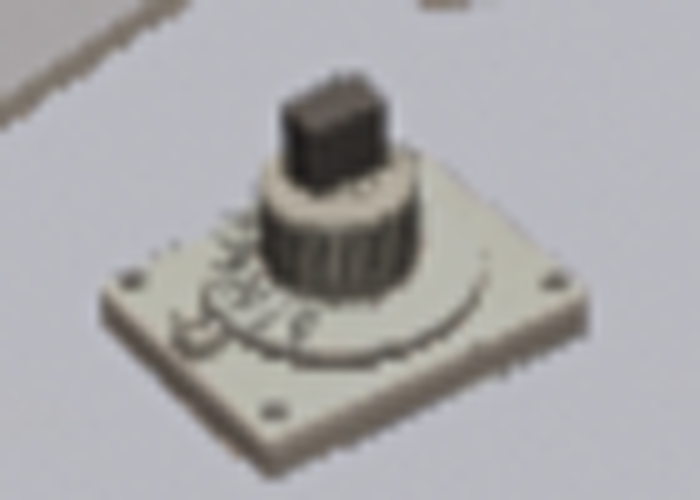

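```bash
python3 - <<'E'
from h import *
c=np.array([.528,.080])
for n,p in dict(idx=(200,335),zero=(300,322),one=(262,323),a=(237,292),b=(228,258),c=(240,222)).items():
    q=at_z("scene",225-.5+p[0]/10,195-.5+p[1]/10,.023)[:2]-c; a=np.arctan2(q[1],q[0])
    print(n,np.linalg.norm(q).round(4),round(np.mod(a,2*np.pi)-np.pi+.034,3), round((np.mod(a,2*np.pi)-np.pi+.034)/.3,2))
s=r.read_state()
# tool: down, jaw y along jig y ; jig yaw
for yaw in (-.038,np.pi-.038):
    Y=np.array([-np.sin(yaw),np.cos(yaw),0]);X=np.array([0,0,-1.]);rot=R.from_matrix(np.stack([X,Y,np.cross(X,Y)],1))
    rows([.5275,.080,.15],rot)
E
```

```text
idx 0.0449 0.087 0.29
zero 0.0263 0.584 1.95
one 0.0311 0.297 0.99
a 0.0284 -0.185 -0.62
b 0.0288 -0.694 -2.31
c 0.0314 -1.199 -4.0
shift [ 0.2891 -1.2647  1.7414] turn [-2.852e-01 -1.000e-04  9.000e-04]
shift [ 0.2891 -1.2647  1.7414] turn [1.8092e+00 1.2000e-03 2.0000e-04]
```

The scene crop shows 0 and 1 to the anticlockwise side of the index block, at 1.95 and 0.99 steps from it. So the collar is on 2 and needs +1.2 rad anticlockwise. Jig yaw is about -2°, at (0.5275, 0.080). The cradle is at (0.4889, -0.2452) with yaw 0.32. The glass is at (0.4994, 0.2918).

I'm moving now, with the jaws turned to the half-turn grasp so the later collar turn stays within the last joint's range.

```bash
python3 -m pendant '0 -.115 .16 .1 0 0; 0 -.23 .32 .2 0 0; 0 -.345 .48 .3 0 0; 0 -.46 .64 .4 0 0; 0 -.575 .8 .5 0 0; 0 -.69 .96 .6 0 0; 0 -.805 1 .7 0 0; 0 -.92 1 .8 0 0' 1 30
cat >> h.py <<'E'
def goal(x,y,z,yaw):
    "TCP goal, tool down, tool y at world angle yaw+90deg"
    Y=np.array([-np.sin(yaw),np.cos(yaw),0]);X=np.array([0,0,-1.])
    rows([x,y,z],R.from_matrix(np.stack([X,Y,np.cross(X,Y)],1)))
    print("j7",r.read_state()["joint_positions"].round(2) if hasattr(r.read_state()["joint_positions"],"round") else r.read_state()["joint_positions"])
E
python3 -c "
from h import *
goal(.5275,.080,.12,np.pi-.037)"
```

```text
time: 0.9
ee_pos: [0.4016, 0.238, 0.2221]
eef_rot: [-0.525, -0.473, 0.526, -0.473]
ft_force: [0.1, 0.8, 1.6]
width: 0.0869
shift [0.4087 0.5671 0.5756] turn [ 1.002e+00  5.000e-04 -2.000e-04]
j7 [-0.85 -0.03  0.22  1.87  0.01  1.3  -0.74]
```

```bash
python3 -m pendant '.02 .1 .1 .1 0 0; .05 .2 .2 .2 0 0; .1 .3 .3 .3 0 0; .15 .4 .4 .4 0 0; .2 .5 .5 .5 0 0; .25 .567 .576 .6 0 0; .28 .567 .576 .7 0 0; .3 .567 .576 .8 0 0' 
python3 -c "
from h import *
goal(.5275,.080,.10,np.pi-.037)"
```

```text
time: 1.7
ee_pos: [0.528, 0.0827, 0.1464]
eef_rot: [-0.7, -0.094, 0.701, -0.095]
ft_force: [0.4, 0.0, -0.5]
width: 0.0869
shift [0.1857 0.0098 0.0046] turn [ 0.2031  0.001  -0.0005]
j7 [-0.66  0.2   0.47  1.82 -0.1   1.15 -1.46]
```

```bash
python3 -m pendant '.03 .01 .005 .08 0 0; .1 .01 .005 .15 0 0; .18 .01 .005 .203 0 0; .26 .01 .005 .203 0 0; .32 .01 .005 .203 0 0; .35 .01 .005 .203 0 0; .35 .01 .005 .203 0 0' 0
python3 -c "
from h import *
goal(.5275,.080,.054,np.pi-.037)"
```

```text
time: 2.4
ee_pos: [0.527, 0.0809, 0.0591]
eef_rot: [-0.706, 0.01, 0.708, 0.01]
ft_force: [-1.2, -0.0, 0.2]
width: 0.0454
shift [ 0.0205  0.0037 -0.0023] turn [ 0.0056  0.0012 -0.0005]
j7 [-0.66  0.31  0.49  1.91 -0.17  0.97 -1.69]
```

```bash
python3 -m pendant '.01 0 0 0.005 0 0; .02 0 0 0.005 0 0; .02 0 0 .005 0 0;.02 0 0 .005 0 0;.02 0 0 .005 0 0;.02 0 0 .005 0 0; .02 0 0 .005 0 0' -1 35
python3 -m pendant '-.04 0 0 0 0 0; -.1 0 0 0 0 0; -.16 0 0 0 0 0; -.2 0 0 0 0 0; -.2 0 0 0 0 0'
python3 - <<'E'
from h import *
im,d=snap("scene","sc1"); im2,_=snap("top","top1")
u,v=map(int,proj("scene",[.527,.08,.08])); 
a=cv2.resize(im[v-40:v+40,u-40:u+40],(400,400),interpolation=cv2.INTER_CUBIC)
u,v=map(int,proj("top",[.527,.08,.08])); 
b=cv2.resize(im2[v-35:v+35,u-35:u+35],(400,400),interpolation=cv2.INTER_CUBIC)
cv2.imwrite("pics/lift.png",np.hstack([a,b]))
goal(.4889,-.2452,.12,np.pi+.321)
E
```

```text
time: 3.1
ee_pos: [0.5278, 0.0807, 0.0553]
eef_rot: [0.707, -0.013, -0.707, -0.013]
ft_force: [-0.8, -3.1, 2.7]
width: 0.0158
time: 3.6
ee_pos: [0.5284, 0.0817, 0.1064]
eef_rot: [0.708, -0.012, -0.706, -0.013]
ft_force: [-0.2, 0.4, -3.8]
width: 0.0159
shift [-0.0614  1.311   0.1071] turn [-2.379e-01  2.000e-04  2.000e-04]
j7 [-0.68  0.25  0.5   1.87 -0.14  1.06 -1.73]
```

View pics/lift.png

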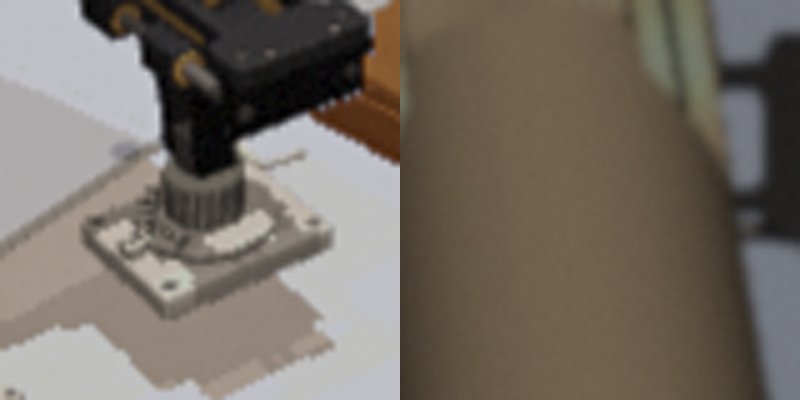

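```bash
python3 -m pendant '-.02 .1 .01 -.03 0 0; -.04 .25 .02 -.07 0 0; -.06 .4 .035 -.11 0 0; -.06 .55 .045 -.15 0 0; -.06 .7 .06 -.19 0 0; -.06 .85 .07 -.22 0 0; -.06 .95 .08 -.238 0 0; -.06 1 .085 -.238 0 0'
python3 -c "
from h import *
goal(.489,-.2445,.09,np.pi+.321)"
```

```text
time: 4.5
ee_pos: [0.4962, -0.1705, 0.1193]
eef_rot: [-0.698, -0.112, 0.699, -0.112]
ft_force: [-0.6, -0.3, -4.3]
width: 0.0158
shift [0.1174 0.2722 0.1196] turn [-0.002   0.001  -0.0001]
j7 [-0.32  0.22  0.63  1.88 -0.14  1.09 -0.88]
```

```bash
python3 -m pendant '0 .1 .04 -.002 0 0; 0 .2 .08 -.002 0 0; .03 .272 .12 -.002 0 0; .08 .272 .12 -.002 0 0; .13 .272 .12 -.002 0 0; .165 .272 .12 -.002 0 0; .165 .272 .12 -.002 0 0; .165 .272 .12 -.002 0 0'
python3 - <<'E'
from h import *
goal(.489,-.2445,.065,np.pi+.321)
im,d=snap("scene","sc2")
u,v=map(int,proj("scene",[.489,-.2445,.03])); print(u,v)
crop(im,u-50,v-45,u+50,v+45,6,"cr2")
E
```

```text
time: 5.3
ee_pos: [0.4906, -0.2412, 0.0787]
eef_rot: [-0.698, -0.114, 0.698, -0.114]
ft_force: [-0.4, -0.5, -3.9]
width: 0.016
shift [0.0546 0.0105 0.0104] turn [0.0026 0.0002 0.0002]
j7 [-0.18  0.33  0.65  1.86 -0.23  1.02 -0.68]
334 299
```

View pics/cr2.png

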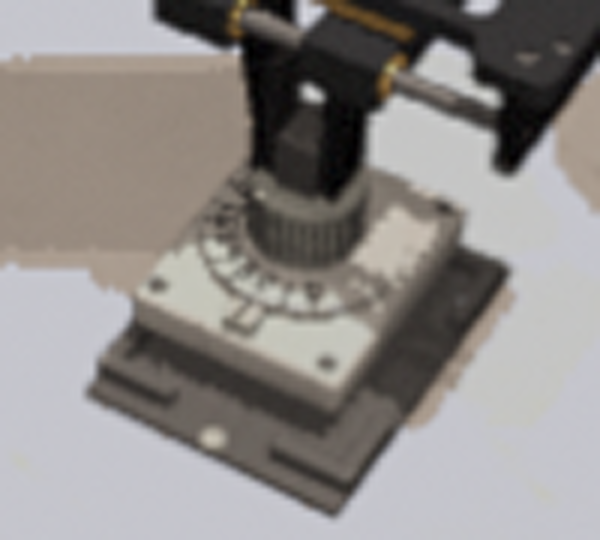

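```bash
python3 -m pendant '0 .01 .01 .003 0 0; 0 .01 .01 .003 0 0; .02 .01 .01 .003 0 0; .04 .01 .01 .003 0 0; .055 .01 .01 .003 0 0; .062 .01 .01 .003 0 0; .068 .01 .01 .003 0 0; .068 .01 .01 .003 0 0'
python3 -c "
from h import *
goal(.489,-.2445,.061,np.pi+.321)"
```

```text
time: 6.15
ee_pos: [0.4888, -0.2451, 0.0616]
eef_rot: [-0.698, -0.112, 0.698, -0.112]
ft_force: [-0.8, -0.0, -3.8]
width: 0.0158
shift [ 0.0024 -0.0021 -0.0017] turn [-0.0011  0.0001  0.0001]
j7 [-0.16  0.36  0.64  1.88 -0.25  0.99 -0.66]
```

```bash
python3 -m pendant '.003 0 0 0 0 0; .006 0 0 0 0 0; .008 0 0 0 0 0; .008 0 0 0 0 0'
```

```text
time: 6.55
ee_pos: [0.489, -0.2454, 0.0612]
eef_rot: [0.698, 0.112, -0.698, 0.112]
ft_force: [-6.3, 2.2, 13.0]
width: 0.0158
```

```bash
python3 -m pendant '0 0 0 0 0 0; 0 0 0 0 0 0; 0 0 0 0 0 0; 0 0 0 0 0 0; 0 0 0 0 0 0' 1
python3 -c "
from h import *
print(r.read_state()['ft_force'])
goal(.489,-.2451,.033,np.pi+.321)"
```

```text
time: 7.05
ee_pos: [0.4889, -0.2451, 0.0597]
eef_rot: [0.698, 0.112, -0.698, 0.112]
ft_force: [-0.5, 0.7, 0.1]
width: 0.0477
[-0.49240565  0.7408696   0.12874082]
shift [ 1.07e-01  1.00e-04 -5.00e-04] turn [-0.0011 -0.0001 -0.    ]
j7 [-0.16  0.36  0.64  1.88 -0.26  0.98 -0.66]
```

```bash
python3 -m pendant '0 0 0 0 0 0; 0 0 0 0 0 0; 0 0 0 0 0 0; .03 0 0 0 0 0; .06 0 0 0 0 0; .09 0 0 0 0 0; .105 0 0 0 0 0; .105 0 0 0 0 0'
python3 -m pendant '0 0 0 0 0 0; 0 0 0 0 0 0; 0 0 0 0 0 0; 0 0 0 0 0 0; 0 0 0 0 0 0; 0 0 0 0 0 0; 0 0 0 0 0 0; 0 0 0 0 0 0' -1 35
python3 -c "
from h import *
s=r.read_state();print(s['ft_force'],s['torque'])"
```

```text
time: 7.85
ee_pos: [0.4883, -0.245, 0.0327]
eef_rot: [-0.698, -0.113, 0.699, -0.112]
ft_force: [0.1, -0.5, -0.5]
width: 0.0871
time: 8.65
ee_pos: [0.4889, -0.2452, 0.0336]
eef_rot: [0.698, 0.112, -0.698, 0.112]
ft_force: [0.0, -0.5, 0.2]
width: 0.0394
[ 0.02766421 -0.54725079  0.23807147] [-0.10870926  0.14372493 -0.04054688]
```

```bash
python3 -m pendant '0 0 0 -.05 0 0; 0 0 0 -.13 0 0; 0 0 0 -.21 0 0; 0 0 0 -.29 0 0; 0 0 0 -.37 0 0; 0 0 0 -.45 0 0; 0 0 0 -.53 0 0; 0 0 0 -.61 0 0'
python3 -c "
from h import *
s=r.read_state();print(s['ft_force'],s['torque'],s['width'])
goal(.489,-.2452,.0335,np.pi+.321+1.23)"
```

```text
time: 9.45
ee_pos: [0.4888, -0.2462, 0.0337]
eef_rot: [-0.576, -0.41, 0.576, -0.411]
ft_force: [0.1, -3.7, -1.5]
width: 0.0392
[ 0.05720033 -3.67897063 -1.46578542] [-0.7453075  -0.09620642 -0.12147645] 0.039244081687589694
shift [ 0.0006 -0.0006 -0.0038] turn [-0.2084  0.0007 -0.0005]
j7 [ 0.01  0.37  0.44  1.89 -0.19  0.93  0.21]
```

```bash
python3 -m pendant '0 0 0 -.06 0 0; 0 0 0 -.12 0 0; 0 0 0 -.17 0 0; 0 0 0 -.208 0 0; 0 0 0 -.208 0 0; 0 0 0 -.208 0 0'
python3 -c "
from h import *
s=r.read_state();print(s['torque'])
goal(.489,-.2452,.0335,np.pi+.321+1.23)"
python3 -m pendant '0 0 0 0 0 0; 0 0 0 0 0 0; 0 0 0 0 0 0; 0 0 0 0 0 0; 0 0 0 0 0 0; 0 0 0 0 0 0; 0 0 0 0 0 0; 0 0 0 0 0 0' 1
python3 -c "
from h import *
goal(.489,-.2452,.15,np.pi+.321)"
```

```text
time: 10.05
ee_pos: [0.4889, -0.2457, 0.0336]
eef_rot: [-0.507, -0.493, 0.507, -0.494]
ft_force: [0.7, -4.3, -1.4]
width: 0.0392
[-0.94346528 -0.2267858  -0.11011053]
shift [ 0.0005  0.0002 -0.0022] turn [-0.0047  0.0004 -0.0004]
j7 [ 0.06  0.36  0.38  1.88 -0.17  0.92  0.49]
time: 10.85
ee_pos: [0.4888, -0.2451, 0.0335]
eef_rot: [0.506, 0.494, -0.506, 0.494]
ft_force: [0.8, -0.1, -1.2]
width: 0.0858
shift [-4.659e-01  7.000e-04  3.000e-04] turn [ 8.168e-01 -1.000e-04  0.000e+00]
j7 [ 0.06  0.36  0.38  1.88 -0.17  0.92  0.49]
```

```bash
python3 -m pendant '-.08 0 0 .05 0 0; -.2 0 0 .1 0 0; -.33 0 0 .2 0 0; -.46 0 0 .3 0 0; -.5 0 0 .4 0 0; -.5 0 0 .5 0 0; -.5 0 0 .6 0 0; -.5 0 0 .7 0 0'
python3 - <<'E'
from h import *
goal(.489,-.2451,.061,np.pi+.321)
im,d=snap("scene","sc3")
u,v=map(int,proj("scene",[.489,-.2445,.03]))
crop(im,u-35,v-30,u+35,v+30,10,"cr3"); print(u-35,v-30)
E
```

```text
time: 11.65
ee_pos: [0.4888, -0.245, 0.1586]
eef_rot: [0.686, 0.172, -0.686, 0.172]
ft_force: [-0.1, -0.6, -0.4]
width: 0.0871
shift [ 0.3906  0.0006 -0.0004] turn [ 1.128e-01 -2.000e-04  1.000e-04]
j7 [-0.11  0.22  0.56  1.78 -0.13  1.18 -0.59]
299 269
```

View pics/cr3.png

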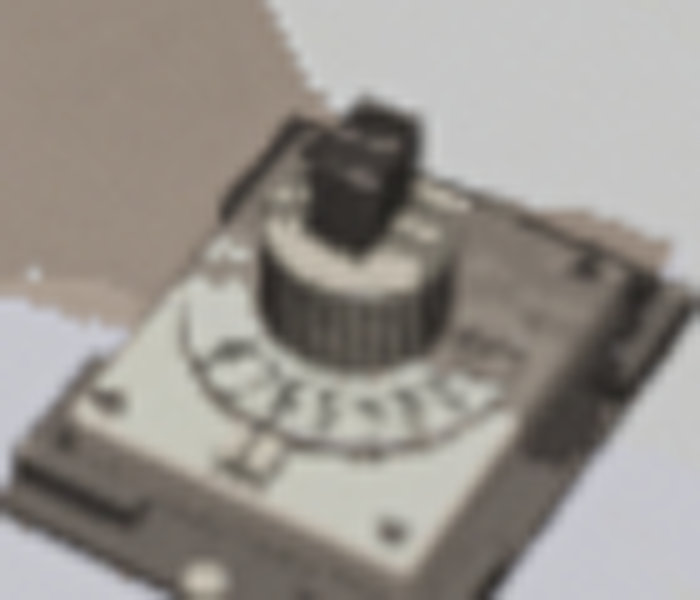

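```bash
python3 - <<'E'
from h import *
for c in ([.489,-.2451],[.488,-.2465]):
  for n,p,z in [("idx",(265,445),.0295),("8",(228,358),.029),("7",(262,380),.029),("6",(290,400),.029),("5",(323,415),.029),("4",(370,418),.029),("3",(408,405),.029)]:
    q=at_z("scene",299-.5+p[0]/10,269-.5+p[1]/10,z)[:2]-c; a=np.mod(np.arctan2(q[1],q[0]),2*np.pi)-np.pi-.321
    print(n,np.linalg.norm(q).round(4),round(a,3),end=" | ")
  print()
E
```

```text
idx 0.043 0.034 | 8 0.0311 -0.58 | 7 0.0287 -0.286 | 6 0.0292 -0.019 | 5 0.03 0.24 | 4 0.0291 0.563 | 3 0.0268 0.865 | 
idx 0.0416 0.01 | 8 0.0305 -0.632 | 7 0.0277 -0.336 | 6 0.0278 -0.056 | 5 0.0284 0.217 | 4 0.0274 0.559 | 3 0.0251 0.881 |
```

The crop shows 6 at (290,400) against the index line at (265,445), within about 0.05 rad, and the foot flat in the pocket. I'll take the stud again.

```bash
python3 -m pendant '.05 0 0 .06 0 0; .15 0 0 .113 0 0; .25 0 0 .113 0 0; .33 0 0 .113 0 0; .37 0 0 .113 0 0; .385 0 0 .113 0 0; .387 0 0 .113 0 0; .387 0 0 .113 0 0' 0
python3 -m pendant '0 0 0 0 0 0; 0 0 0 0 0 0; 0 0 0 0 0 0; 0 0 0 0 0 0; 0 0 0 0 0 0; 0 0 0 0 0 0; 0 0 0 0 0 0' -1 35
```

```text
time: 12.5
ee_pos: [0.4894, -0.2454, 0.0626]
eef_rot: [0.698, 0.115, -0.697, 0.115]
ft_force: [-0.1, 0.0, 0.5]
width: 0.0439
time: 13.2
ee_pos: [0.4888, -0.2448, 0.0618]
eef_rot: [-0.698, -0.115, 0.698, -0.115]
ft_force: [-1.2, 2.3, 1.4]
width: 0.0157
```

```bash
python3 -c "
from h import *
print(r.read_state()['ft_force'],r.read_state()['torque'])"; python3 -m pendant '-.02 0 0 0 0 0; -.04 0 0 0 0 0; -.07 0 0 0 0 0; -.13 0 0 0 0 0; -.2 0 0 0 0 0; -.26 0 0 0 0 0; -.26 0 0 0 0 0'
python3 -c "
from h import *
goal(.4994,.2925,.13,np.pi-.2)"
```

```text
[-1.15579054  2.32947573  1.43895699] [0.37139225 0.38684326 0.00498331]
time: 13.9
ee_pos: [0.4902, -0.2458, 0.1295]
eef_rot: [0.699, 0.114, -0.696, 0.116]
ft_force: [0.6, -0.7, -3.7]
width: 0.0159
shift [-0.0036 -2.0276 -0.7257] turn [ 0.3511 -0.0028 -0.0008]
j7 [-0.12  0.25  0.58  1.81 -0.15  1.11 -0.73]
```

```bash
python3 -m pendant '0 -.06 -.02 0 0 0; 0 -.18 -.06 0 0 0; 0 -.32 -.11 .02 0 0; 0 -.46 -.165 .03 0 0; 0 -.6 -.215 .04 0 0; 0 -.74 -.265 .05 0 0; 0 -.88 -.315 .06 0 0; 0 -1 -.36 .061 0 0'
python3 -c "
from h import *
goal(.4994,.2925,.13,np.pi+.234)"
```

```text
time: 14.7
ee_pos: [0.4933, 0.0227, 0.1265]
eef_rot: [-0.702, -0.083, 0.702, -0.083]
ft_force: [0.6, 0.2, -4.7]
width: 0.0159
shift [-0.0135 -1.0438 -0.2759] turn [0.0012 0.0002 0.0004]
j7 [-0.5   0.12  0.39  1.94 -0.05  1.09 -1.43]
```

```bash
python3 -m pendant '0 -.14 -.037 0 0 0; 0 -.28 -.074 0 0 0; 0 -.42 -.11 0 0 0; 0 -.56 -.148 0 0 0; 0 -.7 -.185 0 0 0; 0 -.84 -.22 0 0 0; 0 -.95 -.25 0 0 0; 0 -1 -.265 0 0 0'
python3 -c "
from h import *
goal(.4994,.2925,.071,np.pi+.234)"
```

```text
time: 15.5
ee_pos: [0.4988, 0.2824, 0.1261]
eef_rot: [-0.702, -0.085, 0.702, -0.084]
ft_force: [0.2, 0.4, -3.9]
width: 0.0157
shift [ 0.2205 -0.0385 -0.012 ] turn [0.0033 0.0005 0.0006]
j7 [-0.78  0.29  0.22  1.73 -0.07  1.13 -1.87]
```

```bash
python3 -m pendant '0 -.03 -.01 .003 0 0; .05 -.038 -.012 .003 0 0; .1 -.038 -.012 .003 0 0; .15 -.038 -.012 .003 0 0; .19 -.038 -.012 .003 0 0; .21 -.038 -.012 .003 0 0; .218 -.038 -.012 .003 0 0; .218 -.038 -.012 .003 0 0'
python3 -c "
from h import *
goal(.4994,.2925,.068,np.pi+.234);print(r.read_state()['ft_force'])"
```

```text
time: 16.3
ee_pos: [0.5007, 0.289, 0.0723]
eef_rot: [0.702, 0.081, -0.702, 0.081]
ft_force: [0.0, 0.2, -3.6]
width: 0.0159
shift [ 0.0171 -0.0149  0.002 ] turn [-0.0022 -0.      0.    ]
j7 [-0.78  0.36  0.21  1.77 -0.09  1.02 -1.88]
[ 0.04490524  0.18045739 -3.62535198]
```

```bash
python3 -m pendant '.002 -.008 0 -.002 0 0; .006 -.013 0 -.002 0 0; .01 -.013 0 -.002 0 0; .013 -.013 0 -.002 0 0; .015 -.013 0 -.002 0 0; .015 -.013 0 -.002 0 0'
```

```text
time: 16.9
ee_pos: [0.4999, 0.2922, 0.0685]
eef_rot: [-0.702, -0.082, 0.702, -0.082]
ft_force: [-0.3, 1.0, -4.0]
width: 0.016
```

```bash
python3 -m pendant '.002 0 0 0 0 0; .004 0 0 0 0 0; .004 0 0 0 0 0; .004 0 0 0 0 0'
```

```text
time: 17.3
ee_pos: [0.4999, 0.2923, 0.0677]
eef_rot: [0.702, 0.083, -0.702, 0.082]
ft_force: [-0.7, 0.8, -1.0]
width: 0.0158
```

Contact is starting, with the load down from -4.0 to -1.0 N. A touch more, then release.

```bash
python3 -m pendant '.002 0 0 0 0 0; .002 0 0 0 0 0; .002 0 0 0 0 0'
```

```text
time: 17.6
ee_pos: [0.4999, 0.2924, 0.0677]
eef_rot: [0.702, 0.083, -0.702, 0.082]
ft_force: [-4.0, -1.6, 6.5]
width: 0.0156
```

```bash
python3 -m pendant '0 0 0 0 0 0; 0 0 0 0 0 0; 0 0 0 0 0 0; 0 0 0 0 0 0; 0 0 0 0 0 0; 0 0 0 0 0 0' 0.6
python3 -m pendant '-.05 0 0 0 0 0; -.15 0 0 0 0 0; -.28 0 0 0 0 0; -.42 0 0 0 0 0; -.56 0 0 0 0 0; -.7 0 0 0 0 0; -.7 0 0 0 0 0'
python3 - <<'E'
from h import *
im,d=snap("scene","sc4"); im2,_=snap("top","top4")
u,v=map(int,proj("scene",[.4995,.292,.03])); print(u-40,v-40)
a=cv2.resize(im[v-30:v+30,u-30:u+30],(600,600),interpolation=cv2.INTER_CUBIC)
cv2.imwrite("pics/end.png",a); print(u-30,v-30)
E
```

```text
time: 18.2
ee_pos: [0.4999, 0.2923, 0.067]
eef_rot: [0.702, 0.082, -0.702, 0.082]
ft_force: [0.4, -0.2, 1.3]
width: 0.0555
time: 18.9
ee_pos: [0.5018, 0.2933, 0.2484]
eef_rot: [0.705, 0.084, -0.7, 0.081]
ft_force: [0.7, -0.1, 0.3]
width: 0.0699
165 146
175 156
```

View pics/end.png

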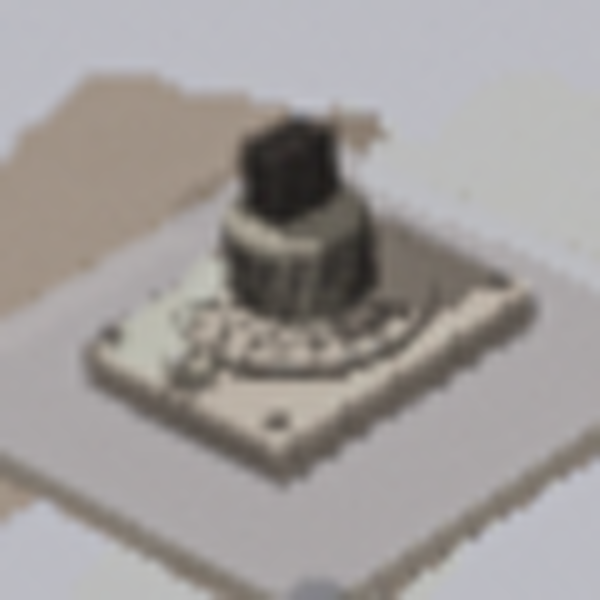

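```bash
python3 - <<'E'
from h import *
f=lambda u,v,z: at_z("scene",175-.5+u/10,156-.5+v/10,z)[:2]
A,B=f(92,352,.028),f(535,298,.028); print("foot centre",((A+B)/2).round(4),"diag",np.linalg.norm(A-B).round(4))
a,b=cv2.imread("pics/sc0.png").astype(int),cv2.imread("pics/sc4.png").astype(int)
for n,(u,v) in dict(dish=(370,241),weight=(326,202),key=(265,187)).items():
    print(n,abs(a-b)[v-9:v+9,u-12:u+12].mean().round(1))
for n,p in dict(zz=(190,365)).items(): print("idx",f(*p,.0355))
c=np.array([.4999,.2923])
P=lambda ang,rad,z:(proj("scene",[*(c+rad*np.array([np.cos(ang),np.sin(ang)])),z])-[175,156]+.5)*10
for k in range(4,9): print(k,P(np.pi+.234+.3*(6-k),.029,.035).round())
E
```

```text
foot centre [0.4973 0.2864] diag 0.1229
dish 2.9
weight 2.7
key 2.8
idx [0.45548681 0.28087484]
4 [288. 350.]
5 [258. 346.]
6 [233. 338.]
7 [215. 325.]
8 [206. 310.]
```

```bash
python3 -c "
from h import *
crop(cv2.imread('pics/sc4.png'),155,150,260,225,7.5,'end2')"
```

```text
(no output)
```

View pics/end2.png

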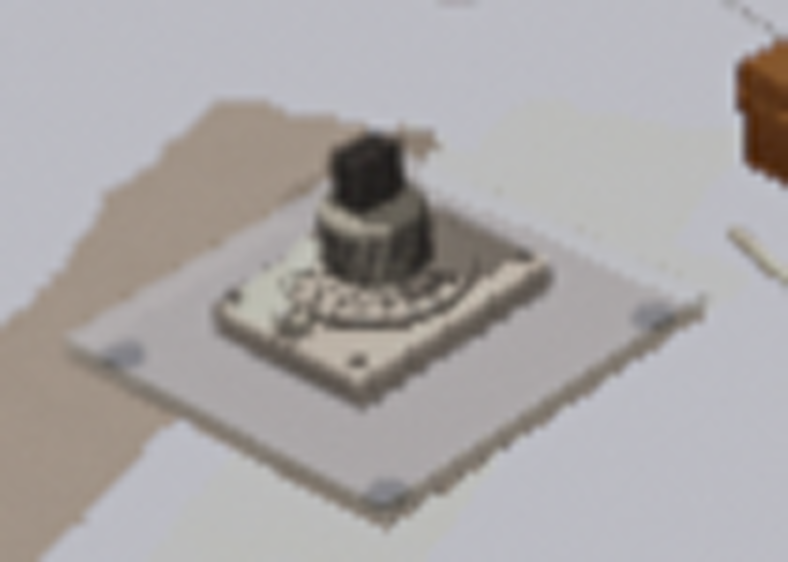

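```bash
python3 - <<'E'
from h import *
f=lambda u,v,z: at_z("scene",155-.5+u/7.5,150-.5+v/7.5,z)[:2]
A,B=f(68,340,.012),f(705,305,.012);print("glass",((A+B)/2).round(4),np.linalg.norm(A-B))
A,B=f(124,353,.012),f(653,315,.012);print("glass bolts",((A+B)/2).round(4))
A,B,C=f(217,308,.028),f(552,263,.028),f(362,388,.028);print("foot",((A+B)/2).round(4),np.linalg.norm(A-B),np.linalg.norm(A-C),np.linalg.norm(B-C))
A,B=f(234,296,.028),f(525,256,.028);print("foot holes",((A+B)/2).round(4))
E
```

```text
glass [0.4969 0.2884] 0.23701703040697167
glass bolts [0.4937 0.2813]
foot [0.4983 0.2884] 0.12428979273388706 0.07953371969608902 0.09988317083275465
foot holes [0.5    0.2951]
```

Measured in the same picture, the foot centre and glass centre agree within 2 mm by their corners. I'm handing in.

```bash
python3 -c "
from bench import close_job
print(close_job())"
```

```text
the job is handed in; nothing more can be done
None
```

The jig is standing upright on 6 in the middle of the glass plate, and I handed the job in at about 19 s of the 59 s allowed. I stood it in the cradle, turned the collar +1.23 rad (2 to 6) and released it there. I then carried it by the stud and lowered it onto the glass until the load came off before opening the fingers.

**Collar:**
- In the cradle, 6 stood at the index line within about 0.05 rad, inside the spring ball's pull-in range.
- On the glass I could not read the number clearly in the picture. I rely on nothing having touched the collar after the check in the cradle.

**Position:**
- By their corners in the last picture, the foot and glass centres agree within about 2 mm.
- A rougher check, foot screw holes against plate bolts, disagreed by about 15 mm. I put this down to loose pixel readings, because the arm's own release position (0.500, 0.292) matches the plate centre I measured at the start (0.499, 0.292).

**Other things:**
- The dish, weight and hex key areas looked unchanged between the first and last pictures.
- The highest wrist force printed at the end of any move was about 15 N.
- The gripper was about 18 cm clear of the jig when I handed in.

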